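# Set the pastry board's length stop and keep its cam lever pinched shut

### The arm

A 7-joint arm with a two-finger parallel gripper is mounted at the origin on the work surface. World frame = base frame: x ahead of the robot, y to its left, z up, the work surface at z = 0. Lengths are in m, angles in rad, forces in N, time in s.
With the tool pointing down it reaches from about 0.425 to 0.925 m from the base axis. Payload 6.8 kg.
Tool frame: the origin (TCP) lies midway between the tips of the shut fingers; the grasp point (between the pads) lies 19 mm behind it (bot.grasp_offset is the distance from the TCP to the grasp point, in m); z points along the fingers, x is the direction in which the jaws open and shut, and the axes are right-handed (so a half turn about z gives the same grasp; the last joint's range is limited). The gripper opens to 85 mm and grips with 20 to 120 N. Pads are 22 mm wide; open, the fingers measure 114 mm over their backs; the gripper's body (76 mm by 85 mm) begins 54 mm behind the grasp point. The pads swing forward as they close: fully open they stand 13 mm farther back than shut.
Start: joints at [1.197, 0.477, 0.022, 1.555, -0.011, 1.109, -0.083], TCP at [0.177, -0.651, 0.231] pointing down, gripper open.
Joint ranges: [-2.96, 2.96], [-0.34, 2.1], [-1.41, 1.46], [0.24, 2.44], [-1.37, 4.51], [0.17, 1.92], [-2.96, 2.96]. Speed limits (rad/s): [2.39, 2.39, 3.14, 3.14, 3.14, 3.14, 3.14].

### API

Orientations are given as a unit quaternion [w, x, y, z].
In Python, from station import bot, imaging gives the robot as it stands. The module is installed in compiled form; this text tells all that it offers.
- The arm moves only by the tool apply_moves, never from a script. Its argument "increments" is a list of rows, each a list of 7 numbers: the shift along the tool's x, y, z in mm, then the turn, a rotation vector about the tool's x, y, z in degrees, then the closure, from -1 (fully open) to 1 (shut). In form: [[dx, dy, dz, rx, ry, rz, grip], ...]. A call has exactly 8 rows; each row shifts and turns the pose as measured when the row begins, along the tool's axes as they then stand; what a row does not reach is not made up. A row lasts 1/8 s, in which the tool goes at most 62.5 mm and 10.7 degrees, less where a joint would pass 70% of its speed; a pose out of reach is approached as far as the arm can. A call with a gripper value outside its range is refused whole. The fingers move at their own pace and stop on an object; "grip_force" is the grip in N (left out, the last holds). Time passes only in rows, so rows that do not move let the fingers close, or fill a call up. It gives the time, the measured TCP pose, the force and the opening at its end, in the units of the state.
- bot.get_obs(): the state, without advancing time (a new reading comes with each control period).
- imaging.read_camera(name): name is "scene" or "top" or "wrist"; returns the picture (480x640x3 uint8, red, green, blue); there is no depth.
- imaging.get_calibration(name): a dict with "K" (3x3 intrinsics, pixels), "extrinsics" (4x4, takes a point from camera to world coordinates). Camera axes: x right, y down, z forward; pixel columns grow to the right and rows downward; lengths in m; the calibration is good to about 2 mm. A picture is of the moment at which its call begins: read the wrist's pose just before it. get_calibration takes no time and is no camera call; for the wrist camera it gives the pose at the moment of the call.
- bot.hand_in(): hands the job in, once; it reports no verdict.
The state is a dict: "t": time; "q": joint angles; "joint_vel": joint speeds; "joint_torque": joint torques, N m; "eef_pos": TCP position; "tool_rot": TCP orientation; "contact_force": force on the tool from outside, world axes, zero at the start; "torque": the same for the moment, N m; "gripper_width": opening from 0.0 (shut) to 1.0 (fully open).
Only numpy, scipy, OpenCV 4.12 (cv2) and the standard library are available. Lean on these libraries where they do the work, as an engineer would, in place of code of your own. Each camera call takes 0.05 s, during which the arm holds its last target.

### The job

Set the length stop of the white pastry cutting board: push its upright steel plate outwards until its red pointer lines up with the line on the yellow marker clip, and hold it there for a moment while the orange cam lever is still open. Then, without losing the mark, pinch the lever fully closed towards the fin beside it. Finish while still pinching lever and fin together with the pointer on the mark (both spring back if let go), so that I can tighten the screw; leave the tart shell and ring cutter on the board, and the cream tart and tub beside it, where they stand.

Things in the scene. Friction and masses are not known exactly. Their poses are not given: they have to be found in the camera images.
- guide: White cutting board, 390 x 220 x 18 mm, fixed to the table. Origin on the table under the middle of the stop's finger space when home; x points outwards along the stop's travel, y left, z up. The board spans x -140..250, y -110..110 mm. A housing with a black screw (60 mm wide, 64 mm high over the table) stands at x -138..-68 mm; two low rails (28 mm high) flank the leg.
- stop_leg (a joint): Travel of the sliding leg along board x, in m: 0 home (its start), 0.12 fully out. A spring pulls it home with about 2 N at home, 6 N fully out. The leg is 26 mm wide, its top 34 mm above the table; it carries plate, fin, pointer and cam lever, and cannot move sideways.
- plate_face (a point): Middle of the upright steel plate's face towards the housing, the face to push; at board x = 30 mm + travel. The plate is 8 mm thick, 120 mm wide (y -60..60), 22 to 85 mm above the table. Open fingers lowered from above on either side of fin and lever can push this face outwards.
- fin_mid (a point): Centre of the fin: an upright aluminium wall along board x on the leg, from the plate 70 mm back towards the housing, 10 mm thick (y -12..-2 mm), 34 to 85 mm above the table, rigid. (As a solid, the fin is called stop_leg_c3.)
- cam_lever (a joint): Angle of the orange lever, in rad: 0 open (its spring holds it there), 0.36 closed, parallel to the fin. An upright flap 55 mm long, 8 mm thick, 41 to 84 mm above the table, left of the fin; hinge at board x = -30 mm + travel, y = 8 mm; free end 5 mm short of the plate. Outer face at the free end: y = 32 mm open, 12 mm closed. About 5 N at the free end shuts it.
- pinch (a point): Point on the leg midway between the outer faces of fin and closed lever (together 24 mm wide), y = 0 of the board, 62.5 mm above the table, 12 mm from the plate's near face; axes as the board's. Fingers that close evenly across the board should be centred at y = 0, not on the open lever.
- pointer_tip (a point): Outer end of the red pointer (6 mm wide, 30 mm long) sticking out to the left from the plate's foot, 24 mm above the table, 86 mm left of the board's middle line, at board x = 34 mm + travel. Moves with the leg.
- marker: Yellow marker clip, 14 x 22 x 18 mm, fixed on the board's left edge beside the scale, with a black line across its top. Origin under its middle, on the board's top; axes as the board's. The pointer is on the mark when it has the same board x as this origin (a travel of 50 to 100 mm).
- tart_shell: small baked tart shell, 60 mm across, 18 mm high, loose, at the far right of the board; origin at the middle of its underside. To be left alone.
- cutter: steel ring cutter, 54 mm across, 30 mm high, loose, at the far left of the board; origin at the middle of its underside. To be left alone.
- cream_tart: round tart with yellow cream, 210 mm across, 40 mm high, loose on the table to the right; origin at the middle of its underside. To be left alone.
- tub: clear open storage tub, 160 x 250 x 85 mm, loose on the table to the left; origin at the middle of its underside. To be left alone.

How it is judged:
By the outcome, as a careful person would: the job done as asked, in the order asked, and still so for the second after the job is handed in, while the arm keeps its last pose, push and grip.
It also fails if it takes over 32 s, if anything falls off the work surface, if the arm or the gripper's body presses on something with over 40 N, if the wrist force passes 120 N, or if a joint passes its speed limit or range.

## Working session

There is one attempt and no reset: what is moved stays moved. The work goes in short steps, Python scripts to look and compute and a tool call to move; the robot and the scene stay as the last step left them, time stands still between calls to the robot, and variables do not carry over. Pictures are saved under pics/ and viewed, and the job is handed in when it is done.

Besides the shell and the picture viewer there is one more tool, called after "Emit:" as a command line: name --pt "numbers of a row" for each row, then --argument value for the rest. apply_moves: Moves the arm, as the interface text tells. Its arguments: {"type":"object","properties":{"increments":{"type":"array","items":{"type":"array","items":{"type":"number"}}},"grip_force":{"type":"number"}},"required":["increments"]}

```bash
mkdir -p pics
python3 - <<'E'
from station import bot, imaging
import cv2,numpy as np
print(bot.get_obs(), bot.grasp_offset)
for n in ["scene","top"]:
    im=imaging.read_camera(n); cv2.imwrite(f"pics/{n}0.png",im[:,:,::-1])
    c=imaging.get_calibration(n); print(n,np.round(c["K"],2).tolist(),np.round(c["extrinsics"],4).tolist())
E
```

```text
{'t': 0.0, 'q': array([ 1.19688687,  0.47778587,  0.02233101,  1.55647163, -0.01150919,
        1.10929394, -0.0831396 ]), 'joint_vel': array([ 1.40637549e-04,  1.17856792e-04, -1.99972199e-05, -6.35243516e-04,
        8.93223372e-04, -4.32510330e-05,  2.05855767e-04]), 'joint_torque': array([-7.20674848e-05, -5.96435809e+01,  1.60783734e+00, -2.81192797e+01,
        1.24231828e-02,  9.38416051e-03, -1.03941244e-05]), 'eef_pos': array([ 0.17715058, -0.65071581,  0.23032657]), 'tool_rot': array([-5.05346244e-04,  7.94567579e-01, -6.07175036e-01, -7.63306113e-04]), 'contact_force': array([0.49004288, 0.54410618, 0.0827784 ]), 'torque': array([-0.02421695,  0.0022758 , -0.03429969]), 'gripper_width': 1.0025434951207277} 0.0187
scene [[491.26, 0.0, 316.0], [0.0, 491.26, 242.84], [0.0, 0.0, 1.0]] [[-0.5268, 0.603, -0.599, 1.2504], [0.85, 0.3764, -0.3687, 0.4306], [0.0032, -0.7034, -0.7108, 0.8926], [0.0, 0.0, 0.0, 1.0]]
top [[589.63, 0.0, 314.7], [0.0, 589.63, 235.53], [0.0, 0.0, 1.0]] [[-0.0015, -0.9994, 0.0359, 0.514], [-1.0, 0.0016, 0.0025, 0.014], [-0.0026, -0.0359, -0.9994, 1.5093], [0.0, 0.0, 0.0, 1.0]]
```

View pics/scene0.png

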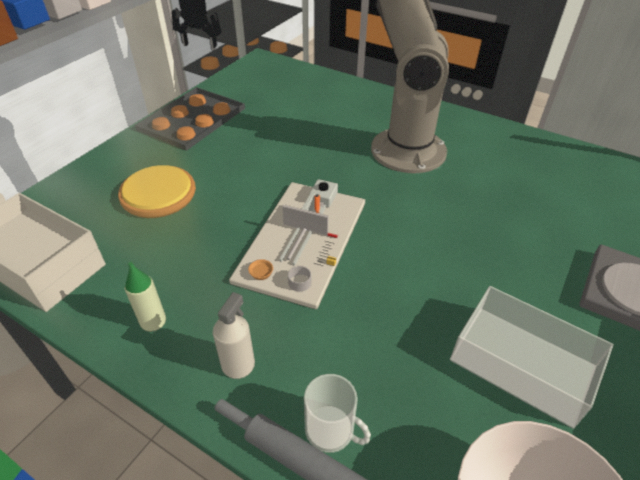

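View pics/top0.png

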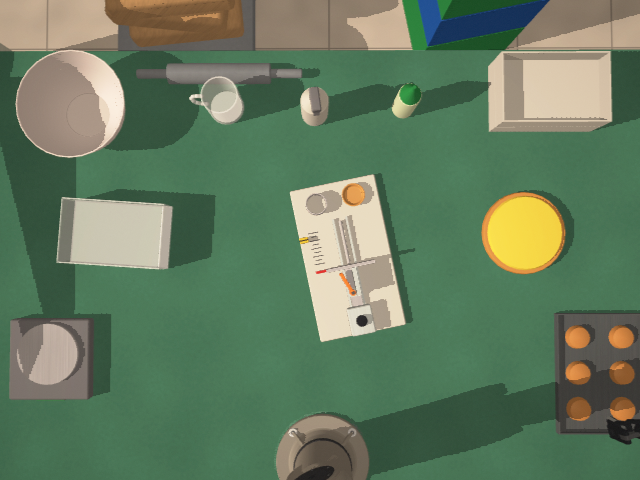

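Run:
```python
import cv2
im=cv2.imread("pics/top0.png")[165:355,280:420]
cv2.imwrite("pics/topc.png",cv2.resize(im,None,fx=4,fy=3.1578947*0+4,interpolation=cv2.INTER_CUBIC)[:600])
cv2.imwrite("pics/topd.png",cv2.resize(im[60:120,0:120],None,fx=6,fy=6,interpolation=cv2.INTER_CUBIC))
```

```text
(no output)
```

View pics/topc.png

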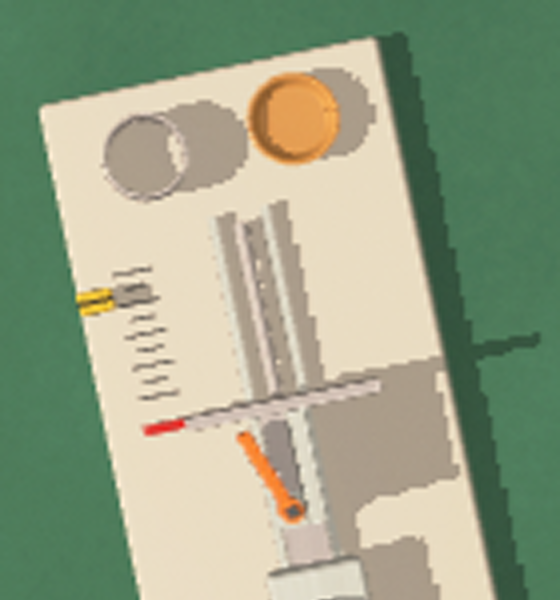

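View pics/topd.png

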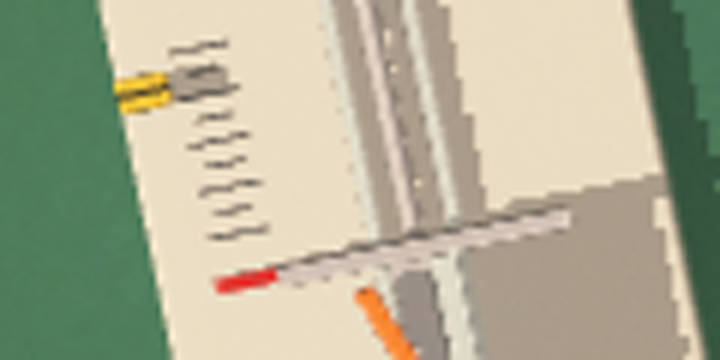

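```bash
cat > h.py <<'E'
import numpy as np, cv2
from station import bot, imaging
from scipy.optimize import least_squares
def proj(n,P,c=None):
    c=c or imaging.get_calibration(n); T=np.linalg.inv(c["extrinsics"]); P=np.atleast_2d(P)
    p=P@T[:3,:3].T+T[:3,3]; u=p@np.array(c["K"]).T; return u[:,:2]/u[:,2:]
def ray(n,uv,z,c=None):
    c=c or imaging.get_calibration(n); E=np.array(c["extrinsics"])
    d=E[:3,:3]@np.linalg.solve(c["K"],[uv[0],uv[1],1]); o=E[:3,3]; return o+d*(z-o[2])/d[2]
E
python3 - <<'E'
from h import *
im=cv2.imread("pics/top0.png").astype(int)
# board mask
hsv=cv2.cvtColor(im.astype(np.uint8),cv2.COLOR_BGR2HSV)
m=((im[:,:,2]>150)&(im[:,:,1]>130)).astype(np.uint8); m[:160]=0;m[360:]=0;m[:,:270]=0;m[:,420:]=0
m=cv2.morphologyEx(m,cv2.MORPH_CLOSE,np.ones((5,5)))
cs,_=cv2.findContours(m,cv2.RETR_EXTERNAL,cv2.CHAIN_APPROX_NONE)
c=max(cs,key=cv2.contourArea); h=cv2.convexHull(c)
ap=cv2.approxPolyDP(h,6,True)[:,0]; print(ap.tolist())
L=np.array([[250,110],[250,-110],[-140,-110],[-140,110]])/1000
px=np.array([[290,191.7],[374.2,174.3],[406,322],[322,341.5]])
f=lambda v:(proj("top",np.c_[v[0]+np.cos(v[2])*L[:,0]-np.sin(v[2])*L[:,1],v[1]+np.sin(v[2])*L[:,0]+np.cos(v[2])*L[:,1],np.full(4,.018)])-px).ravel()
r=least_squares(f,[.4,-.05,.2]); print(r.x,r.fun)
x,y,a=r.x
def loc(P): d=P[:2]-[x,y]; return np.array([[np.cos(a),np.sin(a)],[-np.sin(a),np.cos(a)]])@d*1000
print("marker",loc(ray("top",(303.8,240.3),.036)),"tip",loc(ray("top",(316.2,272.8),.027)))
c=imaging.get_calibration("wrist");print(c)
E
```

```text
[[372, 174], [405, 323], [321, 341], [290, 192]]
[ 0.45938644 -0.07775382  0.20944242] [-0.62377642 -0.78845986 -0.10815947 -1.49041318  1.10489486  1.67347107
 -0.38095333  0.55738055]
marker [119.13043162 100.11416817] tip [33.09427353 86.84857048]
{'K': array([[365.49765902,   0.        , 314.83548302],
       [  0.        , 365.49765902, 237.23559691],
       [  0.        ,   0.        ,   1.        ]]), 'extrinsics': array([[ 0.26259436, -0.91229247, -0.31427163,  0.25716847],
       [-0.96490496, -0.24882136, -0.08394251, -0.62935751],
       [-0.00161737,  0.32528509, -0.94561461,  0.37413901],
       [ 0.        ,  0.        ,  0.        ,  1.        ]])}
```

Emit:
apply_moves --pt "-42 -38 0 0 0 0.4 -1" --pt "-42 -38 0 0 0 0.4 -1" --pt "-42 -38 0 0 0 0.4 -1" --pt "-42 -38 0 0 0 0.4 -1" --pt "-42 -38 0 0 0 0.4 -1" --pt "-42 -38 0 0 0 0.4 -1" --pt "-42 -38 0 0 0 0.4 -1" --pt "-42 -38 0 0 0 0.4 -1"

```text
t: 1.1
eef_pos: [0.395, -0.2431, 0.2276]
tool_rot: [0.0, 0.774, -0.633, -0.002]
contact_force: [2.1, -0.8, 1.2]
gripper_width: 0.999
```

Emit:
apply_moves --pt "-32 -24 0 0 0 0 -1" --pt "-32 -24 0 0 0 0 -1" --pt "-32 -24 0 0 0 0 -1" --pt "-30 -22 0 0 0 0 -1" --pt "-22 -15 0 0 0 0 -1" --pt "0 0 0 0 0 0 -1" --pt "0 0 0 0 0 0 -1" --pt "0 0 0 0 0 0 -1"

```text
t: 2.1
eef_pos: [0.4735, -0.0671, 0.2264]
tool_rot: [0.001, 0.776, -0.63, -0.004]
contact_force: [-1.0, 0.1, 0.1]
gripper_width: 0.997
```

Run:
```python
from h import *
c=imaging.get_calibration("wrist"); im=imaging.read_camera("wrist"); cv2.imwrite("pics/w1.png",im[:,:,::-1]); np.savez("w1.npz",**{k:np.array(v) for k,v in c.items()})
o=bot.get_obs();print(o["t"],o["eef_pos"],o["tool_rot"],o["contact_force"])
```

```text
2.15 [ 0.47344512 -0.06723808  0.22635767] [ 0.00087755  0.77612923 -0.63056318 -0.00356719] [ 0.30710236 -0.96254269  0.63358934]
```

View pics/w1.png

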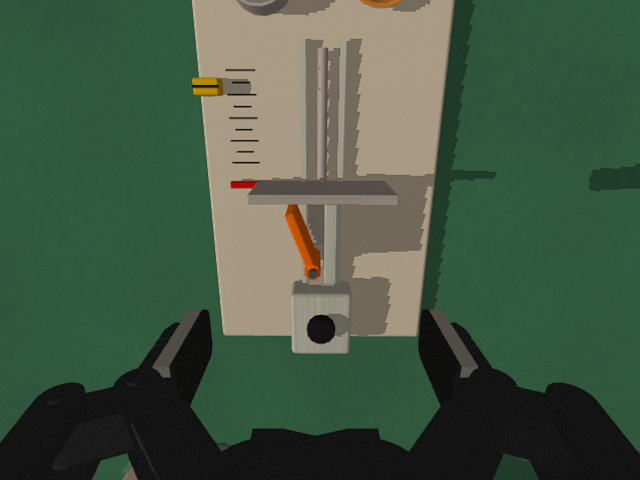

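Run:
```python
import cv2
im=cv2.imread("pics/w1.png")
cv2.imwrite("pics/w1a.png",cv2.resize(im[60:210,180:330],None,fx=4,fy=4,interpolation=cv2.INTER_CUBIC))
cv2.imwrite("pics/w1b.png",cv2.resize(im[170:360,215:415],None,fx=3,fy=3,interpolation=cv2.INTER_CUBIC))
```

```text
(no output)
```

View pics/w1a.png

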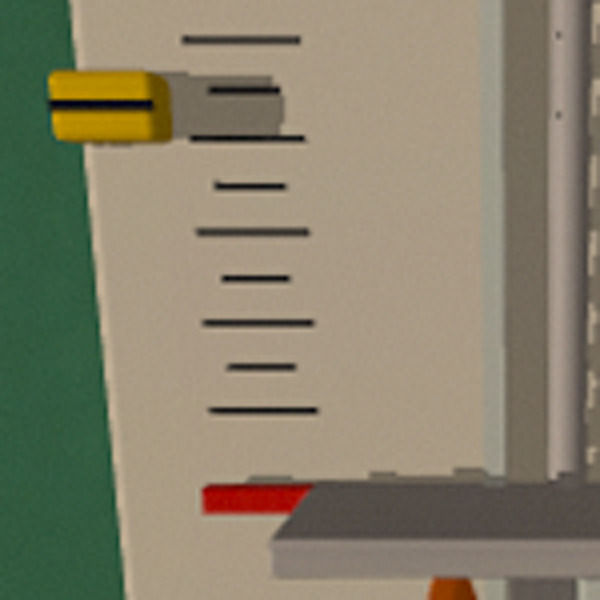

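View pics/w1b.png

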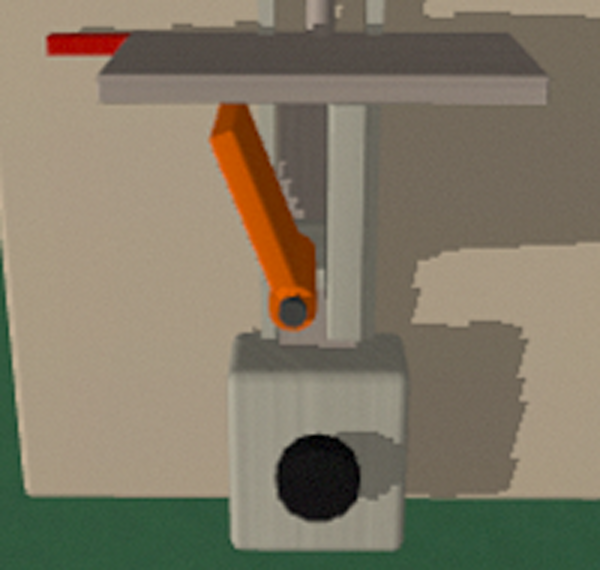

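```bash
cat >> h.py <<'E'
L=np.array([[30,60,85],[30,-60,85],[38,60,85],[38,-60,85],[-140,110,18],[-140,-110,18],[34,86,24]])/1000
def W(v,L): 
    L=np.atleast_2d(L);c,s=np.cos(v[2]),np.sin(v[2]); return np.c_[v[0]+c*L[:,0]-s*L[:,1],v[1]+s*L[:,0]+c*L[:,1],L[:,2]]
def loc(v,P):
    c,s=np.cos(v[2]),np.sin(v[2]); return np.array([[c,s],[-s,c]])@(np.asarray(P)[:2]-v[:2])*1000
E
python3 - <<'E'
from h import *
c=dict(np.load("w1.npz"))
px=np.array([[248,204.3],[397,204.7],[248.3,195],[396.7,195.3],[223.7,335],[418,335],[230.5,184.8]])
f=lambda v:(proj("wrist",W(v,L),c)-px).ravel()
r=least_squares(f,[.46,-.078,.21]); v=r.x; print(v,np.round(r.fun,1).tolist())
for uv,z in [((192.3,86),.036),((218.3,86),.036),((205.3,86),.036),((230.5,184.8),.027),((230.5,184.8),.024)]: print(loc(v,ray("wrist",uv,z,c)))
v2=np.array([0.45939,-.07775,.20944])
o=bot.get_obs();R=cv2.Rodrigues(np.zeros(3))[0]
from scipy.spatial.transform import Rotation as Ro
q=o["tool_rot"];M=Ro.from_quat([q[1],q[2],q[3],q[0]]).as_matrix();print(np.round(M,4).tolist())
print("tcp board",loc(v,o["eef_pos"]),"toolx yaw err deg",np.degrees(np.arctan2(M[1,0],M[0,0])+np.pi/2-v[2]))
E
```

```text
[ 0.45681765 -0.07619052  0.20808523] [-0.7, 0.1, 0.4, -0.4, -1.6, -0.4, 1.4, -0.8, -0.6, 1.5, 0.4, 1.8, 0.8, -0.2]
[120.51976735 109.66888511]
[120.47835805  87.65192434]
[120.49905965  98.65878474]
[34.41415648 86.03993052]
[33.8237735  86.75340734]
[[0.2048, -0.9788, -0.0066], [-0.9788, -0.2048, 0.0031], [-0.0044, 0.0059, -1.0]]
tcp board [18.11824865  5.32429899] toolx yaw err deg -0.1071471840621998
```

Emit:
apply_moves --pt "3 5 15 0.3 0.2 0.1 -1" --pt "3 5 30 0 0 0 -1" --pt "0 0 35 0 0 0 -1" --pt "0 0 35 0 0 0 -1" --pt "0 0 20 0 0 0 -1" --pt "0 0 0 0 0 0 -1" --pt "0 0 0 0 0 0 -1" --pt "0 0 0 0 0 0 -1"

```text
t: 3.15
eef_pos: [0.4653, -0.0821, 0.0904]
tool_rot: [-0.0, 0.772, -0.636, 0.002]
contact_force: [0.1, 0.1, 0.8]
gripper_width: 1.001
```

```bash
cat >> h.py <<'E'
V=np.array([0.4580,-0.0770,0.2086])
def rep(pic=None,cam="wrist"):
    from scipy.spatial.transform import Rotation as Ro
    o=bot.get_obs(); q=o["tool_rot"];M=Ro.from_quat([q[1],q[2],q[3],q[0]]).as_matrix()
    b=loc(V,o["eef_pos"]); f=o["contact_force"]; c,s=np.cos(V[2]),np.sin(V[2])
    print("t",o["t"],"board",np.round(b,1),"z",round(o["eef_pos"][2]*1000,1),"Fboard",np.round([c*f[0]+s*f[1],-s*f[0]+c*f[1],f[2]],1),"yawerr",round(np.degrees(np.arctan2(M[1,0],M[0,0])+np.pi/2-V[2]),2),"tilt",np.round(np.degrees((M.T@[0,0,-1])[:2]),2),"w",o["gripper_width"])
    if pic:
        c=imaging.get_calibration(cam); im=imaging.read_camera(cam); cv2.imwrite(f"pics/{pic}.png",im[:,:,::-1]); np.savez(f"{pic}.npz",**{k:np.array(v) for k,v in c.items()})
E
python3 -c "
from h import *
rep('w2')"
```

```text
t 3.15 board [ 6.1 -6.5] z 90.4 Fboard [0.1 0.1 0.8] yawerr -0.87 tilt [-0.18  0.22] w 1.00138958843807
```

View pics/w2.png

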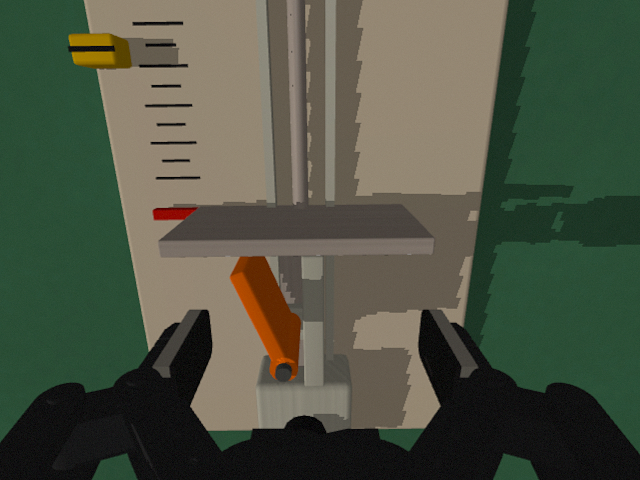

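Run:
```python
from h import *
im=cv2.imread("pics/w2.png")
cv2.imwrite("pics/w2b.png",cv2.resize(im[190:400,140:450],None,fx=2.5,fy=2.5,interpolation=cv2.INTER_CUBIC))
c=dict(np.load("w2.npz"))
LL=L[[0,1,2,3,4,5,6]];px=np.array([[160,256.3],[433,252],[160.5,241.5],[432.5,238],[154,430],[461,429.5],[153.5,213.5]])
f=lambda v:(proj("wrist",W(v,LL),c)-px).ravel()
r=least_squares(f,[.46,-.078,.21]); v=r.x; print(v,np.round(r.fun,1).tolist())
for uv,z in [((92,49),.036),((153.5,213.5),.024)]: print(loc(v,ray("wrist",uv,z,c)))
print(loc(v,bot.get_obs()["eef_pos"]))
```

```text
[ 0.4571295  -0.07600799  0.20622298] [-0.2, 0.8, 0.2, 1.5, -3.5, -1.6, 2.4, -1.8, 8.6, 2.4, -9.8, -0.8, 2.5, -0.4]
[119.9358111   99.13549394]
[33.75709453 87.50397249]
[ 6.83188844 -7.60155366]
```

View pics/w2b.png

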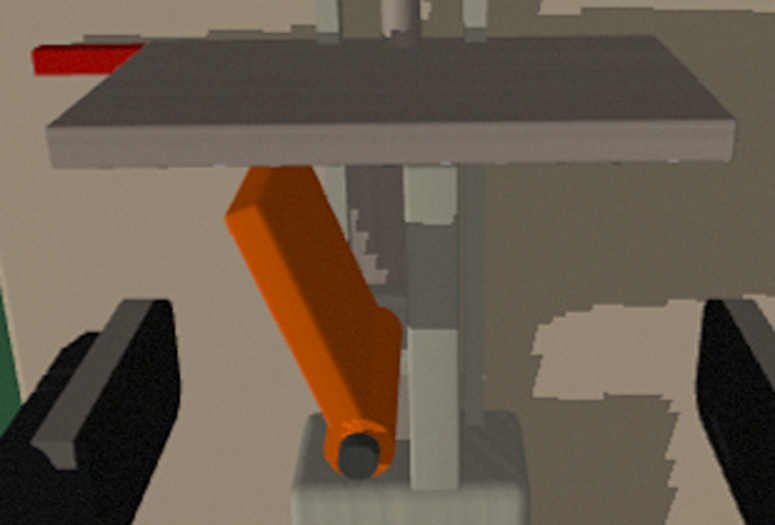

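Emit:
apply_moves --pt "-4 0 0 0 0 -0.4 -1" --pt "-3 0 0 0 0 -0.4 -1" --pt "0 0 15 0 0 0 -1" --pt "0 0 15 0 0 0 -1" --pt "0 0 10 0 0 0 -1" --pt "0 0 5 0 0 0 -1" --pt "0 0 0 0 0 0 -1" --pt "0 0 0 0 0 0 -1"

```text
t: 4.2
eef_pos: [0.4644, -0.0747, 0.0424]
tool_rot: [-0.001, 0.777, -0.63, 0.003]
contact_force: [0.8, 0.0, 0.1]
gripper_width: 0.999
```

```bash
sed -i 's/^V=.*/V=np.array([0.4572,-0.0762,0.2080])/' h.py; python3 -c "
from h import *
rep('w3')"
```

```text
t 4.2 board [7.3 0. ] z 42.4 Fboard [ 0.8 -0.1  0.1] yawerr 0.05 tilt [-0.2   0.24] w 0.9994627755036803
```

View pics/w3.png

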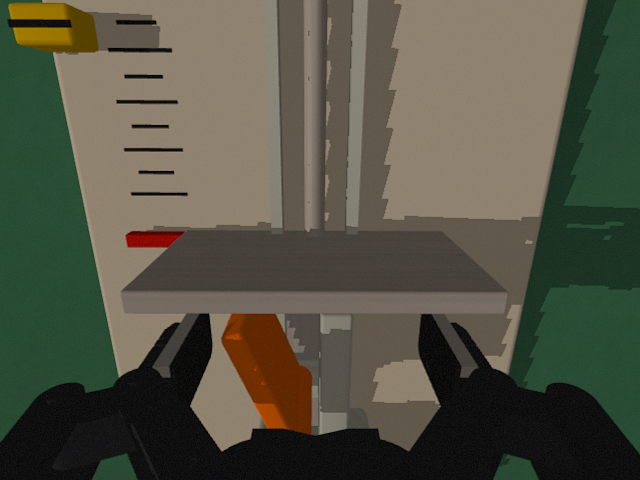

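Emit:
apply_moves --pt "0 -8 0 -0.2 -0.2 0 -1" --pt "0 -11 0 0 0 0 -1" --pt "0 -12 0 0 0 0 -1" --pt "0 -12 0 0 0 0 -1" --pt "0 -12 0 0 0 0 -1" --pt "0 -12 0 0 0 0 -1" --pt "0 -8 0 0 0 0 -1" --pt "0 -2 0 0 0 0 -1"

```text
t: 5.25
eef_pos: [0.543, -0.0587, 0.0426]
tool_rot: [0.002, 0.776, -0.63, -0.001]
contact_force: [-4.0, -1.0, 3.2]
gripper_width: 1.0
```

```bash
python3 -c "
from h import *
rep('w4')"
```

```text
t 5.25 board [87.6 -0.7] z 42.6 Fboard [-4.1 -0.1  3.2] yawerr -0.09 tilt [-0.02 -0.23] w 1.0003095294522564
```

View pics/w4.png

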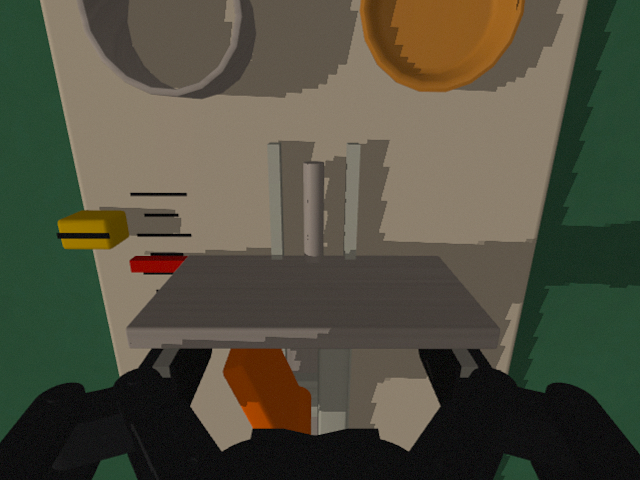

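```bash
cat >> h.py <<'E'
def crop(pic,x0,x1,y0,y1,k): cv2.imwrite(f"pics/{pic}c.png",cv2.resize(cv2.imread(f"pics/{pic}.png")[y0:y1,x0:x1],None,fx=k,fy=k,interpolation=cv2.INTER_CUBIC))
E
python3 -c "
from h import *
crop('w4',50,200,180,300,5)"
```

```text
(no output)
```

View pics/w4c.png

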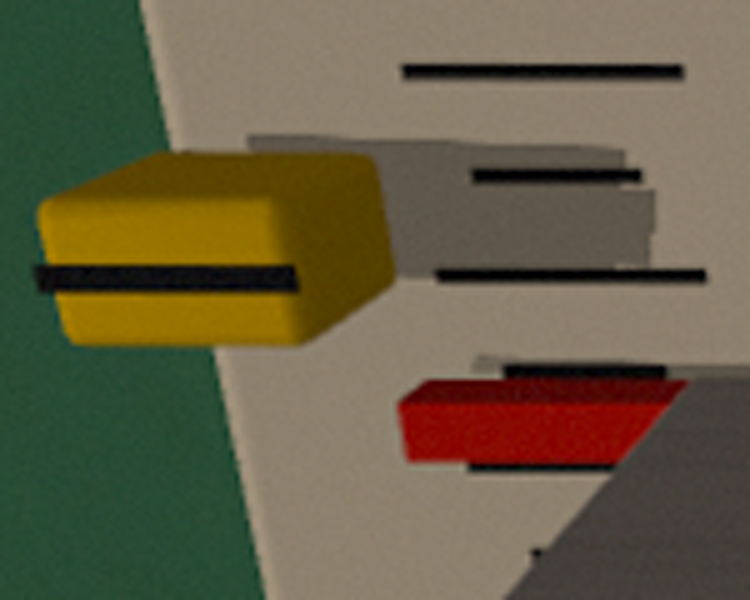

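Run:
```python
from h import *
c=dict(np.load("w4.npz"))
g=lambda x,y:(50+x/5,180+y/5)
for z in (.036,): print("marker",loc(V,ray("wrist",g(167,279),z,c)), loc(V,ray("wrist",g(298,279),z,c)), loc(V,ray("wrist",g(36,279),z,c)))
for z in (.024,.026,.027): print("tip",z,loc(V,ray("wrist",g(404,432),z,c)),"far",loc(V,ray("wrist",g(399,402),z,c)),"near",loc(V,ray("wrist",g(407,462),z,c)))
for z in (.018,.021,.022): print("botfar",z,loc(V,ray("wrist",g(430,380),z,c)))
for y in (72,176,275,372,467): print("tick",loc(V,ray("wrist",g(560,y),.018,c)))
# plate fit for travel
f=lambda t:(proj("wrist",W(V,np.array([[30+t[0],60+t[1],85],[30+t[0],-60+t[1],85]])/1000),c)-[[127,348],[499,348]]).ravel()
print("plate travel",least_squares(f,[80,0]).x)
```

```text
marker [119.57274904  99.52355181] [119.55243516  88.16042137] [119.59306163 110.88596025]
tip 0.024 [99.80847331 87.96676403] far [102.94386708  87.92208493] near [96.63633695 88.20611018]
tip 0.026 [100.68717501  86.86953993] far [103.78385594  86.8254125 ] near [97.55420514 87.10593087]
tip 0.027 [101.12652586  86.32092789] far [104.20385037  86.27707628] near [98.01313924 86.55584122]
botfar 0.018 [102.77806463  87.74425684]
botfar 0.021 [103.9960048   86.16118058]
botfar 0.022 [104.40198486  85.6334885 ]
tick [133.79779914  70.54425839]
tick [123.71482842  71.94780379]
tick [113.74610083  73.33544659]
tick [103.60787823  74.74668303]
tick [93.30243159 76.18119699]
plate travel [67.62404582 -0.21579547]
```

Emit:
apply_moves --pt "0 -4 0 0.1 0 0 -1" --pt "0 -4 0 0 0 0 -1" --pt "0 -4 0 0 0 0 -1" --pt "0 -3 0 0 0 0 -1" --pt "0 -2 0 0 0 0 -1" --pt "0 0 0 0 0 0 -1" --pt "0 0 0 0 0 0 -1" --pt "0 0 0 0 0 0 -1"

```text
t: 6.3
eef_pos: [0.559, -0.0555, 0.0424]
tool_rot: [0.002, 0.776, -0.631, -0.001]
contact_force: [-4.1, -1.4, 3.2]
gripper_width: 0.998
```

```bash
python3 -c "
from h import *
rep('w5')
crop('w5',0,150,170,290,5)"
```

```text
t 6.3 board [103.9  -0.8] z 42.4 Fboard [-4.3 -0.5  3.2] yawerr -0.12 tilt [-0.02 -0.24] w 0.9979983255471404
```

View pics/w5.png

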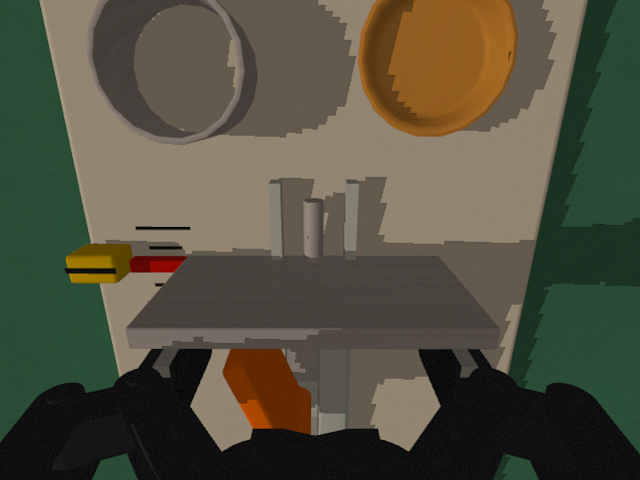

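View pics/w5c.png

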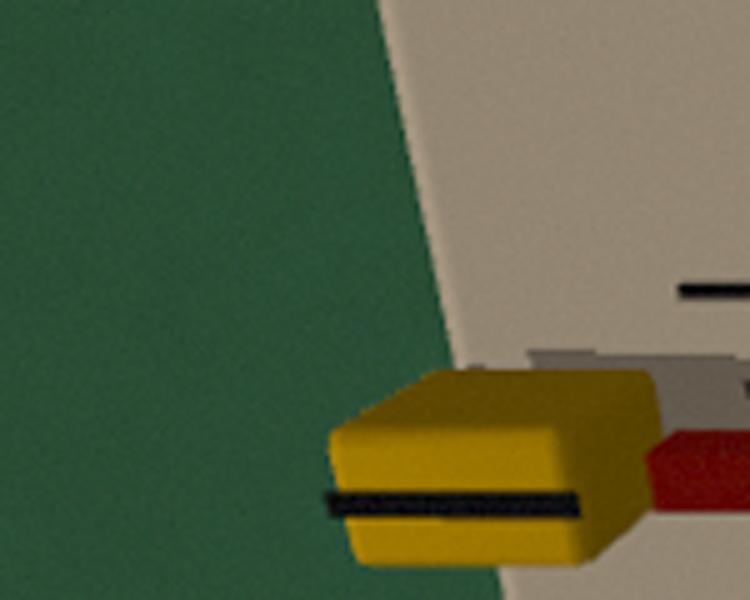

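```bash
python3 -c "
from h import *
crop('w5',60,200,220,300,5)
c=dict(np.load('w5.npz'));im=cv2.imread('pics/w5.png')
print(im[252:278,150].tolist())
print('m',loc(V,ray('wrist',(90.6,270.8),.036,c)))
for r in (260,271.5): print(loc(V,ray('wrist',(150,r),.027,c)))
"
```

```text
[[76, 88, 98], [78, 90, 99], [76, 89, 96], [70, 81, 96], [24, 27, 89], [4, 8, 85], [0, 3, 83], [0, 1, 82], [4, 4, 94], [5, 15, 126], [0, 8, 132], [0, 9, 132], [0, 0, 131], [1, 12, 131], [2, 9, 133], [1, 8, 132], [0, 6, 131], [5, 14, 133], [0, 4, 131], [0, 6, 132], [59, 70, 132], [119, 139, 147], [115, 135, 149], [114, 134, 147], [113, 133, 146], [113, 133, 145]]
m [119.42338866  99.5611053 ]
[120.8331728   76.54368673]
[114.91442656  77.43465349]
```

View pics/w5c.png

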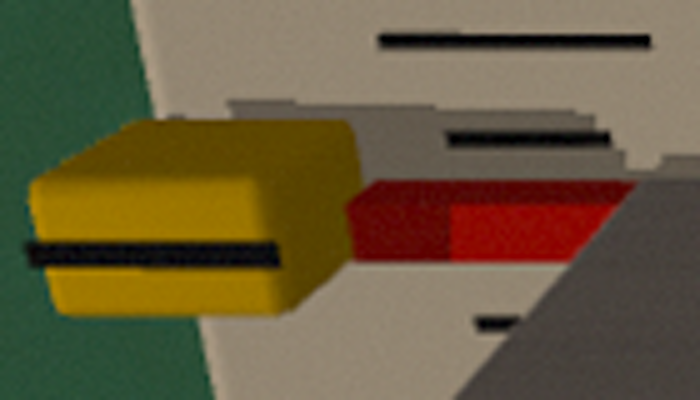

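Emit:
apply_moves --pt "0 -0.9 0 0.1 0 0 -1" --pt "0 -0.8 0 0 0 0 -1" --pt "0 0 0 0 0 0 -1" --pt "0 0 0 0 0 0 -1" --pt "0 0 0 0 0 0 -1" --pt "0 0 0 0 0 0 -1" --pt "0 0 0 0 0 0 -1" --pt "0 0 0 0 0 0 -1"

```text
t: 7.35
eef_pos: [0.5605, -0.0552, 0.0424]
tool_rot: [0.001, 0.776, -0.631, -0.001]
contact_force: [-4.8, 0.1, 2.3]
gripper_width: 1.0
```

```bash
cat >> h.py <<'E'
def meas(pic,mcols,pcols,dbg=False):
    c=dict(np.load(pic+".npz"));im=cv2.imread(f"pics/{pic}.png").astype(float)
    ms=[];ps=[]
    for u in mcols:
        w=np.clip(90-im[240:300,u,2],0,None)*0
        col=im[225:300,u]; yel=(col[:,2]>100)&(col[:,0]<60)
        i=np.where(yel)[0]; seg=col[i.min():i.max()+1,2]; w=np.clip(110-seg,0,None)
        ctr=i.min()+225+np.sum(w*np.arange(len(seg)))/w.sum(); ms.append(loc(V,ray("wrist",(u,ctr),.036,c)))
    for u in pcols:
        col=im[240:300,u]; red=(col[:,2]-np.maximum(col[:,0],col[:,1]))
        i=np.where((red>105))[0]
        if len(i)<5: continue
        e0=i.min()-.5; e1=i.max()+.5; ps.append(np.r_[loc(V,ray("wrist",(u,(e0+e1)/2),.027,c)),e0,e1])
    ms=np.array(ms);ps=np.array(ps)
    if dbg: print(np.round(ms,2).tolist(),np.round(ps,2).tolist())
    print("marker",np.median(ms[:,0]),"pointer",np.median(ps[:,0]),"short by",np.median(ms[:,0])-np.median(ps[:,0]))
E
python3 -c "
from h import *
rep('w6')
meas('w6',range(74,110,6),range(140,172,4),True)
crop('w6',60,200,220,300,5)
rep('t6','top')
cv2.imwrite('pics/t6c.png',cv2.resize(cv2.imread('pics/t6.png')[220:280,285:355],None,fx=8,fy=8,interpolation=cv2.INTER_CUBIC))
"
```

```text
t 7.35 board [105.5  -0.8] z 42.4 Fboard [-4.7  1.1  2.3] yawerr -0.12 tilt [-0.02 -0.15] w 1.0004991682037168
[[120.18, 107.18], [119.57, 104.61], [119.61, 101.9], [119.55, 99.22], [119.58, 96.51], [119.53, 93.82]] [[219.39, 61.22, 20.5, 31.5], [219.39, 59.69, 20.5, 31.5], [219.38, 58.15, 20.5, 31.5], [219.38, 56.62, 20.5, 31.5], [219.38, 55.09, 20.5, 31.5]]
marker 119.57381574290804 pointer 219.38445840406337 short by -99.81064266115533
t 7.4 board [105.5  -0.8] z 42.5 Fboard [-5.1  0.5  3.5] yawerr -0.12 tilt [-0.02 -0.15] w 0.9963490895232083
```

View pics/w6c.png

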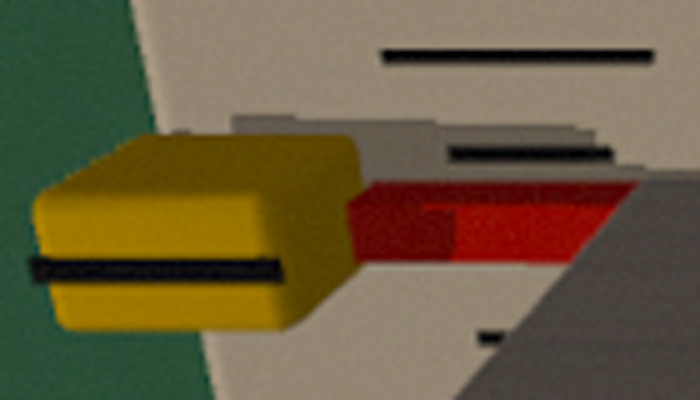

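View pics/t6c.png

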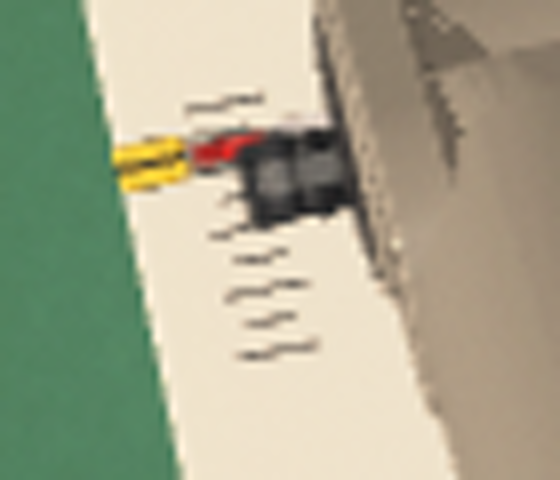

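```bash
sed -i 's/e0=i.min()-.5; e1=i.max()+.5/e0=240+i.min()-.5; e1=240+i.max()+.5/' h.py; python3 -c "
from h import *
meas('w6',range(74,110,6),range(140,172,4))
im=cv2.imread('pics/w6.png');print(im[256:276,155].tolist())
c=dict(np.load('w6.npz'))
for z in(.027,): print(loc(V,ray('wrist',(140,266.0),z,c)),loc(V,ray('wrist',(140,260.2),z,c)),loc(V,ray('wrist',(140,272),z,c)))
t=lambda x,y:(285+(x+.5)/8-.5,220+(y+.5)/8-.5)
print('top m',loc(V,ray('top',t(152,162),.036)),'p',loc(V,ray('top',t(220,150),.027)),'p tip',loc(V,ray('top',t(197,155),.027)))
"
```

```text
marker 119.57381574290804 pointer 119.30230676339723 short by 0.27150897951081276
[[33, 42, 90], [6, 3, 85], [5, 11, 86], [2, 4, 83], [6, 8, 98], [0, 9, 134], [8, 16, 147], [0, 3, 141], [12, 25, 147], [0, 13, 143], [0, 0, 142], [0, 5, 142], [0, 7, 142], [5, 11, 143], [0, 8, 144], [0, 7, 143], [59, 71, 144], [121, 140, 146], [115, 134, 146], [113, 132, 145]]
[119.32513311  81.73207307] [122.29297062  81.26019265] [116.21941346  82.22587648]
top m [122.12045871  98.64201968] p [121.65673593  77.08261955] p tip [121.62301231  84.48225655]
```

Emit:
apply_moves --pt "-0.8 -0.3 0 0.1 0 -0.1 -1" --pt "0 0 0 0 0 0 -1" --pt "0 0 0 0 0 0 -1" --pt "0 0 0 0 0 0 -1" --pt "0 0 0 0 0 0 -1" --pt "0 0 0 0 0 0 -1" --pt "0 0 0 0 0 0 -1" --pt "0 0 0 0 0 0 -1"

```text
t: 8.45
eef_pos: [0.5607, -0.0552, 0.0424]
tool_rot: [0.001, 0.776, -0.63, 0.0]
contact_force: [-4.8, -2.2, 3.4]
gripper_width: 0.999
```

```bash
python3 -c "
from h import *
rep('w7')
meas('w7',range(74,110,6),range(140,172,4))
im=cv2.imread('pics/w7.png');print(im[256:276,155,2].tolist(),im[268:282,90,2].tolist())
"
```

```text
t 8.45 board [105.6  -0.8] z 42.4 Fboard [-5.2 -1.2  3.4] yawerr -0.06 tilt [-0.07 -0.06] w 0.9992792756795814
marker 119.56032577254189 pointer 119.38913518908228 short by 0.17119058345960525
[91, 83, 84, 82, 100, 135, 143, 146, 142, 144, 143, 144, 143, 143, 142, 142, 142, 147, 148, 147] [157, 161, 155, 107, 6, 16, 19, 14, 43, 113, 162, 156, 160, 159]
```

View pics/w7.png

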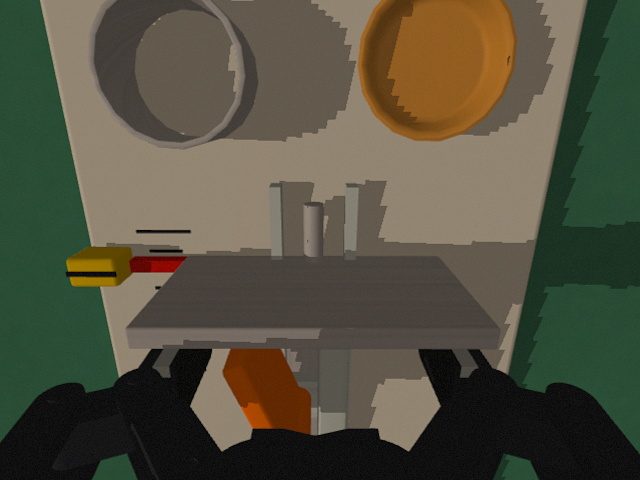

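Emit:
apply_moves --pt "-0.5 -0.2 0 0 0 0 -0.8" --pt "0 0 0 0 0 0 -0.6" --pt "0 0 0 0 0 0 -0.4" --pt "0 0 0 0 0 0 -0.2" --pt "0 0 0 0 0 0 0" --pt "0 0 0 0 0 0 0.1" --pt "0 0 0 0 0 0 0.1" --pt "0 0 0 0 0 0 0.1" --grip_force 30

```text
t: 9.5
eef_pos: [0.5631, -0.0539, 0.0446]
tool_rot: [-0.001, 0.776, -0.63, 0.002]
contact_force: [-4.4, -1.4, 3.5]
gripper_width: 0.453
```

```bash
python3 -c "
from h import *
rep('w8')
meas('w8',range(74,110,6),range(140,172,4))
im=cv2.imread('pics/w8.png');print(im[256:276,155,2].tolist(),im[268:282,90,2].tolist())
"
```

```text
t 9.5 board [108.2  -0. ] z 44.6 Fboard [-4.6 -0.4  3.5] yawerr -0.05 tilt [-0.1  0.2] w 0.4534674584939245
marker nan pointer 121.93331152066425 short by nan
[91, 90, 89, 119, 153, 152, 150, 149, 151, 148, 137, 137, 138, 140, 130, 91, 0, 21, 95, 160] [166, 165, 164, 167, 166, 171, 154, 38, 13, 9, 21, 26, 101, 174]h.py:31: RuntimeWarning: invalid value encountered in scalar divide
  ctr=i.min()+225+np.sum(w*np.arange(len(seg)))/w.sum(); ms.append(loc(V,ray("wrist",(u,ctr),.036,c)))
```

View pics/w8.png

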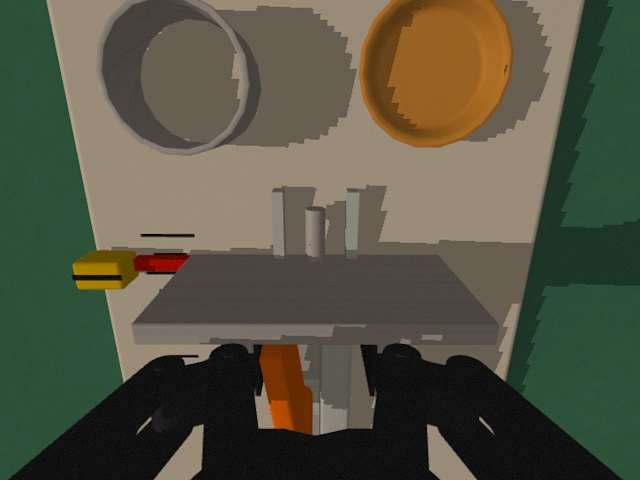

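Emit:
apply_moves --pt "0 0 0 0 0 0 -0.2" --pt "0 0 0 0 0 0 -0.5" --pt "0 0 0 0 0 0 -0.8" --pt "0 0 0 0 0 0 -1" --pt "0 1 0 0 0 0 -1" --pt "0 0 0 0 0 0 -1" --pt "0 0 0 0 0 0 -1" --pt "0 0 0 0 0 0 -1" --grip_force 20

```text
t: 10.55
eef_pos: [0.5582, -0.05, 0.0415]
tool_rot: [-0.0, 0.777, -0.629, -0.003]
contact_force: [-5.1, 1.0, -1.4]
gripper_width: 1.002
```

```bash
cat >> h.py <<'E'
def meas2(pic,up=150,um=None):
    c=dict(np.load(pic+".npz"));im=cv2.imread(f"pics/{pic}.png").astype(float)
    print("P",up,im[250:280,up,2].astype(int).tolist())
    um=um or 92
    print("M",um,im[262:290,um,2].astype(int).tolist())
E
python3 -c "
from h import *
rep('w9')
crop('w9',60,200,220,300,5)
meas2('w9')
"
```

```text
t 10.55 board [104.2   4.8] z 41.5 Fboard [-4.7  2.1 -1.4] yawerr 0.12 tilt [ 0.25 -0.17] w 1.0024330375269375
P 150 [94, 99, 96, 100, 98, 95, 83, 85, 84, 84, 89, 96, 95, 98, 96, 95, 96, 93, 96, 96, 96, 102, 129, 147, 147, 147, 145, 144, 146, 145]
M 92 [158, 157, 157, 157, 161, 149, 71, 14, 13, 14, 8, 64, 136, 159, 159, 157, 160, 156, 158, 157, 135, 78, 39, 41, 40, 42, 41, 40]
```

View pics/w9c.png

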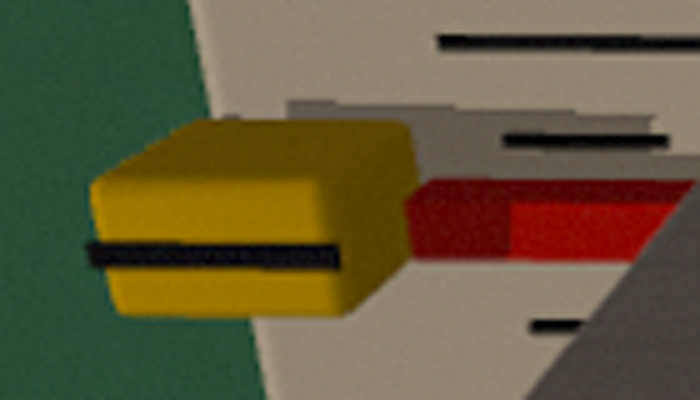

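```bash
cat >> h.py <<'E'
def sh(pic,um,rm,up,rp):
    c=dict(np.load(pic+".npz")); m=loc(V,ray("wrist",(um,rm),.036,c)); p=loc(V,ray("wrist",(up,rp),.027,c)); print("marker",m,"ptr",p,"short",m[0]-p[0])
E
python3 -c "
from h import *
sh('w9',92,270.5,150,266)"
```

```text
marker [119.62884738 104.30811073] ptr [117.96498974  82.4659113 ] short 1.6638576375782463
```

Emit:
apply_moves --pt "1.7 -0.6 0 0 0 0.1 -1" --pt "1.7 -0.6 0 0.1 0.1 0 -1" --pt "1.4 -0.5 0 0.1 0.1 0 -1" --pt "0 0 0 0 0 0 -1" --pt "0 0 0 0 0 0 -1" --pt "0 0 0 0 0 0 -1" --pt "0 0 0 0 0 0 -1" --pt "0 0 0 0 0 0 -1"

```text
t: 11.6
eef_pos: [0.5598, -0.0531, 0.0412]
tool_rot: [-0.0, 0.777, -0.629, -0.001]
contact_force: [-4.7, 1.3, -1.6]
gripper_width: 0.994
```

```bash
python3 -c "
from h import *
rep('w10')
crop('w10',60,200,220,300,5)
meas2('w10')
"
```

```text
t 11.6 board [105.2   1.5] z 41.2 Fboard [-4.4  2.2 -1.6] yawerr 0.06 tilt [ 0.15 -0.06] w 0.9944606031579597
P 150 [96, 99, 100, 99, 98, 96, 88, 85, 83, 82, 92, 112, 96, 95, 97, 97, 96, 98, 96, 95, 97, 94, 106, 138, 146, 148, 146, 147, 144, 147]
M 92 [155, 155, 155, 155, 159, 157, 158, 162, 145, 32, 16, 17, 13, 4, 86, 163, 160, 156, 158, 155, 160, 156, 152, 129, 55, 39, 46, 40]
```

View pics/w10c.png

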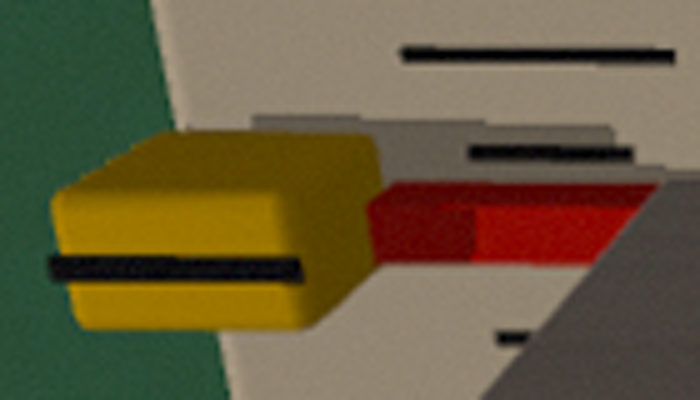

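```bash
python3 -c "
from h import *
sh('w10',92,273.2,150,266.4)"
```

```text
marker [119.63765648 100.89875305] ptr [119.05921678  78.90651458] short 0.5784396948340458
```

Emit:
apply_moves --pt "1.4 -0.4 0 0 0 0 -1" --pt "0.4 -0.2 0 0 0 0 -1" --pt "0 0 0 0 0 0 -1" --pt "0 0 0 0 0 0 -1" --pt "0 0 0 0 0 0 -1" --pt "0 0 0 0 0 0 -1" --pt "0 0 0 0 0 0 -1" --pt "0 0 0 0 0 0 -1"

```text
t: 12.65
eef_pos: [0.5604, -0.0539, 0.0412]
tool_rot: [-0.0, 0.777, -0.629, -0.002]
contact_force: [-4.6, 1.8, -1.2]
gripper_width: 1.0
```

```bash
python3 -c "
from h import *
rep('w11')
meas2('w11')
"
```

```text
t 12.65 board [105.5   0.5] z 41.2 Fboard [-4.2  2.7 -1.2] yawerr 0.1 tilt [ 0.2 -0.1] w 1.0000563164657597
P 150 [102, 102, 99, 100, 99, 95, 85, 85, 85, 87, 98, 136, 138, 94, 96, 96, 96, 96, 100, 96, 98, 93, 112, 150, 149, 146, 147, 145, 146, 146]
M 92 [153, 157, 157, 156, 156, 157, 158, 159, 151, 108, 5, 14, 16, 15, 45, 114, 164, 157, 158, 159, 159, 158, 159, 141, 103, 37, 41, 42]
```

```bash
python3 -c "
from h import *
sh('w11',92,273.9,150,266.4);sh('w11',86,273.8,155,266.4)"
```

```text
marker [119.52820066 100.03337303] ptr [119.30824501  77.96685649] short 0.21995564310282134
marker [119.56850556 102.71309026] ptr [119.31570809  75.6103839 ] short 0.25279747408509934
```

Emit:
apply_moves --pt "0 -0.2 0 0 0 0 -0.9" --pt "0 0.2 0.2 0 0 0 -0.8" --pt "0 0.2 0.2 0 0 0 -0.7" --pt "0 0.2 0.2 0 0 0 -0.6" --pt "0 0.2 0.2 0 0 0 -0.5" --pt "0 0.2 0.2 0 0 0 -0.4" --pt "0 0 0 0 0 0 -0.4" --pt "0 0 0 0 0 0 -0.4" --grip_force 20

```text
t: 13.7
eef_pos: [0.5614, -0.0559, 0.0418]
tool_rot: [-0.001, 0.777, -0.63, 0.0]
contact_force: [-4.8, -0.4, 2.5]
gripper_width: 0.699
```

```bash
python3 -c "
from h import *
rep('w12')
crop('w12',60,200,220,300,5)
meas2('w12')
"
```

```text
t 13.7 board [106.2  -1.7] z 41.8 Fboard [-4.8  0.7  2.5] yawerr -0.0 tilt [0.05 0.09] w 0.6987960509677617
P 150 [95, 0, 5, 39, 88, 105, 98, 89, 87, 87, 90, 114, 151, 149, 150, 149, 148, 148, 150, 147, 148, 148, 150, 152, 151, 151, 152, 150, 154, 153]
M 92 [149, 156, 158, 159, 158, 163, 161, 160, 161, 166, 150, 37, 11, 16, 14, 26, 97, 170, 161, 162, 162, 163, 162, 163, 157, 134, 60, 44]
```

View pics/w12.png

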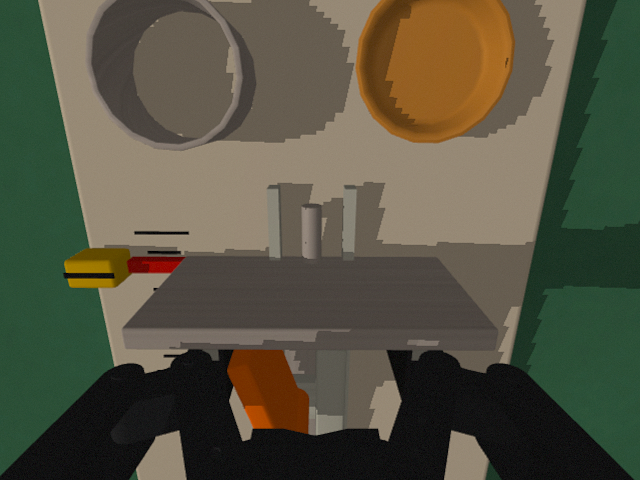

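```bash
python3 -c "
from h import *
im=cv2.imread('pics/w12.png');print(im[256:278,150,1].tolist());print(im[256:278,140,1].tolist())
sh('w12',92,275.2,150,266.7)"
```

```text
[68, 6, 1, 9, 8, 3, 7, 8, 12, 7, 6, 8, 13, 9, 1, 12, 41, 102, 142, 139, 137, 136]
[66, 0, 5, 12, 8, 14, 0, 3, 9, 9, 7, 1, 15, 5, 7, 6, 34, 98, 142, 138, 138, 138]
marker [119.56528191  98.19523471] ptr [119.8061448  75.9591819] short -0.24086288437746362
```

Emit:
apply_moves --pt "-0.6 0.3 0.1 0 0 0 -0.35" --pt "-0.6 0.2 0.2 0 0 0 -0.25" --pt "-0.5 0.2 0.2 0 0 0 -0.15" --pt "0 0.2 0.2 0 0 0 -0.05" --pt "0 0.2 0.2 0 0 0 0.05" --pt "0 0.2 0.2 0 0 0 0.1" --pt "0 0 0 0 0 0 0.1" --pt "0 0 0 0 0 0 0.1"

```text
t: 14.75
eef_pos: [0.564, -0.0541, 0.0444]
tool_rot: [-0.003, 0.776, -0.63, 0.004]
contact_force: [-3.6, -1.0, 3.7]
gripper_width: 0.453
```

```bash
python3 -c "
from h import *
rep('w13')
meas2('w13')
im=cv2.imread('pics/w13.png');print(im[256:278,150,1].tolist());print(im[256:278,140,1].tolist())
"
```

```text
t 14.75 board [109.1  -0.4] z 44.4 Fboard [-3.7 -0.3  3.7] yawerr -0.07 tilt [-0.06  0.56] w 0.4531389204840301
P 150 [99, 103, 106, 106, 106, 97, 90, 90, 89, 102, 142, 150, 151, 150, 150, 150, 151, 142, 96, 99, 103, 103, 95, 51, 3, 25, 94, 162, 153, 154]
M 92 [99, 103, 118, 137, 149, 158, 163, 164, 164, 165, 166, 165, 167, 169, 153, 6, 14, 15, 17, 49, 122, 171, 168, 165, 165, 165, 165, 165]
[10, 8, 10, 9, 10, 9, 7, 9, 18, 8, 13, 3, 2, 4, 7, 50, 91, 45, 3, 24, 85, 148]
[0, 11, 12, 1, 3, 5, 12, 6, 8, 14, 7, 15, 6, 11, 0, 53, 99, 95, 107, 143, 140, 140]
```

View pics/w13.png

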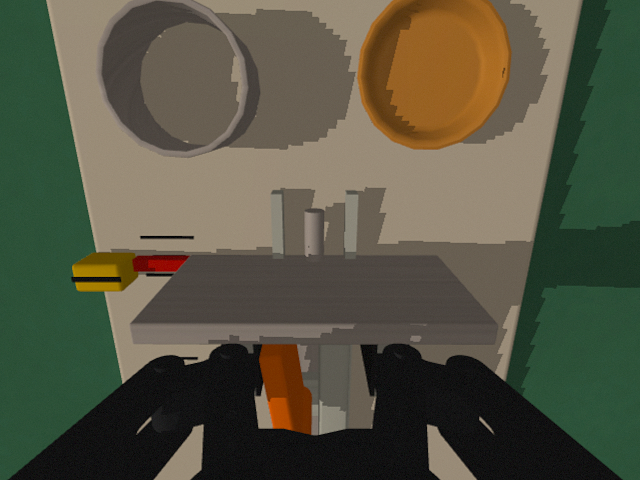

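```bash
python3 -c "
from h import *
sh('w13',92,279.1,150,265.2)"
```

```text
marker [119.49971714 101.4741841 ] ptr [122.56542567  78.29833408] short -3.065708523788004
```

Emit:
apply_moves --pt "0 1 0.5 -0.2 0 0 0.1" --pt "0 1 0.5 -0.2 0 0 0.1" --pt "0 0.8 0.5 -0.1 0 0 0.1" --pt "0 0 0 0 0 0 0.1" --pt "0 0 0 0 0 0 0.1" --pt "0 0 0 0 0 0 0.1" --pt "0 0 0 0 0 0 0.1" --pt "0 0 0 0 0 0 0.1"

```text
t: 15.8
eef_pos: [0.5635, -0.0542, 0.0445]
tool_rot: [-0.002, 0.777, -0.63, 0.002]
contact_force: [-4.5, -0.7, 4.2]
gripper_width: 0.451
```

```bash
python3 -c "
from h import *
rep('w14')
meas2('w14')
im=cv2.imread('pics/w14.png');print(im[256:278,150,1].tolist());print(im[256:278,140,1].tolist())
"
```

```text
t 15.8 board [108.5  -0.4] z 44.5 Fboard [-4.6  0.2  4.2] yawerr -0.03 tilt [-0.09  0.3 ] w 0.45062728771657795
P 150 [105, 102, 104, 108, 100, 91, 87, 88, 86, 107, 154, 152, 151, 150, 153, 139, 95, 99, 104, 103, 105, 97, 47, 6, 43, 111, 161, 155, 156, 154]
M 92 [104, 122, 143, 153, 160, 163, 165, 164, 167, 161, 165, 165, 167, 154, 5, 23, 7, 9, 72, 145, 168, 166, 167, 162, 163, 166, 166, 142]
[0, 10, 1, 6, 13, 14, 11, 12, 15, 6, 5, 3, 14, 10, 20, 42, 49, 8, 38, 103, 146, 140]
[5, 8, 4, 16, 6, 0, 13, 3, 8, 5, 7, 3, 12, 14, 18, 58, 98, 110, 145, 141, 141, 141]
```

Emit:
apply_moves --pt "0 1.5 1 -0.1 0 0 0.1" --pt "0 1.5 1 -0.1 0 0 0.1" --pt "0 0 0 0 0 0 0.1" --pt "0 0 0 0 0 0 0.1" --pt "0 0 0 0 0 0 0.1" --pt "0 0 0 0 0 0 0.1" --pt "0 0 0 0 0 0 0.1" --pt "0 0 0 0 0 0 0.1"

```text
t: 16.85
eef_pos: [0.5632, -0.0541, 0.0445]
tool_rot: [-0.002, 0.777, -0.63, 0.003]
contact_force: [-4.3, -1.0, 4.7]
gripper_width: 0.45
```

```bash
python3 -c "
from h import *
rep()
"
```

```text
t 16.85 board [108.3  -0.3] z 44.5 Fboard [-4.4 -0.1  4.7] yawerr -0.03 tilt [-0.12  0.4 ] w 0.4503249204939201
```

Emit:
apply_moves --pt "0 1 0.5 -0.1 0 0 0.1" --pt "0 1 0.5 -0.1 0 0 0.1" --pt "0 1 0.5 0 0 0 0.1" --pt "0 1 0.5 0 0 0 0.1" --pt "0 1 0.5 0 0 0 0.1" --pt "0 1 0.5 0 0 0 0.1" --pt "0 1 0.5 0 0 0 0.1" --pt "0 1 0.5 0 0 0 0.1"

```text
t: 17.85
eef_pos: [0.5611, -0.0545, 0.0444]
tool_rot: [-0.005, 0.776, -0.63, 0.006]
contact_force: [-4.8, 0.2, 7.8]
gripper_width: 0.45
```

```bash
python3 -c "
from h import *
rep('w15')
meas2('w15')
im=cv2.imread('pics/w15.png');print(im[256:278,140,1].tolist())
"
```

```text
t 17.85 board [106.2  -0.2] z 44.4 Fboard [-4.7  1.1  7.8] yawerr -0.03 tilt [-0.19  0.85] w 0.4499570001423621
P 150 [105, 105, 103, 102, 103, 100, 86, 91, 89, 96, 132, 143, 98, 97, 99, 101, 98, 99, 99, 102, 100, 111, 144, 155, 152, 153, 154, 153, 153, 154]
M 92 [161, 165, 165, 164, 162, 164, 163, 168, 151, 40, 15, 6, 16, 23, 100, 172, 164, 165, 163, 162, 165, 164, 156, 134, 38, 42, 46, 45]
[6, 6, 10, 11, 8, 4, 11, 10, 8, 6, 0, 8, 10, 5, 0, 53, 118, 142, 141, 139, 139, 137]
```

View pics/w15.png

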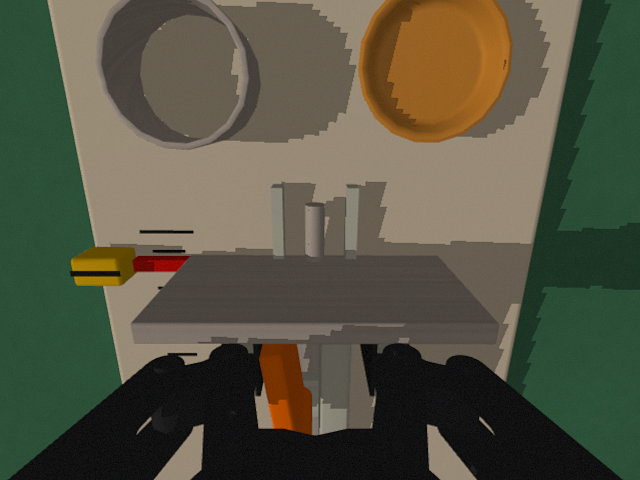

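```bash
python3 -c "
from h import *
sh('w15',92,273.4,150,265.7)"
```

```text
marker [119.50794036 100.9987459 ] ptr [119.50414885  78.45634504] short 0.0037915046311525202
```

Emit:
apply_moves --pt "0 0 -2 -0.2 0 0 0.1" --pt "0 0 -2 -0.2 0 0 0.1" --pt "0 0 -2 -0.2 0 0 0.1" --pt "0 0 0 -0.1 0 0 0.1" --pt "0 0 0 0 0 0 0.1" --pt "0 0 0 0 0 0 0.1" --pt "0 0 0 0 0 0 0.1" --pt "0 0 0 0 0 0 0.1"

```text
t: 18.9
eef_pos: [0.5572, -0.0529, 0.0477]
tool_rot: [0.002, 0.777, -0.629, -0.002]
contact_force: [-4.1, 1.2, -2.7]
gripper_width: 0.45
```

```bash
python3 -c "
from h import *
rep('w16')
crop('w16',60,200,220,300,5)
meas2('w16')
im=cv2.imread('pics/w16.png');print(im[256:278,140,1].tolist())
"
```

```text
t 18.9 board [102.6   2.1] z 47.7 Fboard [-3.7  2.  -2.7] yawerr 0.07 tilt [ 0.01 -0.32] w 0.4503454671528531
P 150 [102, 97, 86, 88, 88, 90, 101, 101, 100, 101, 100, 101, 99, 99, 101, 100, 101, 126, 155, 152, 152, 152, 154, 152, 151, 152, 151, 152, 152, 153]
M 92 [15, 15, 12, 89, 174, 167, 165, 165, 165, 168, 165, 159, 136, 59, 39, 46, 42, 45, 44, 44, 44, 45, 46, 40, 48, 44, 44, 43]
[43, 47, 56, 54, 57, 66, 72, 76, 98, 134, 146, 142, 137, 139, 139, 138, 138, 140, 141, 141, 139, 140]
```

View pics/w16c.png

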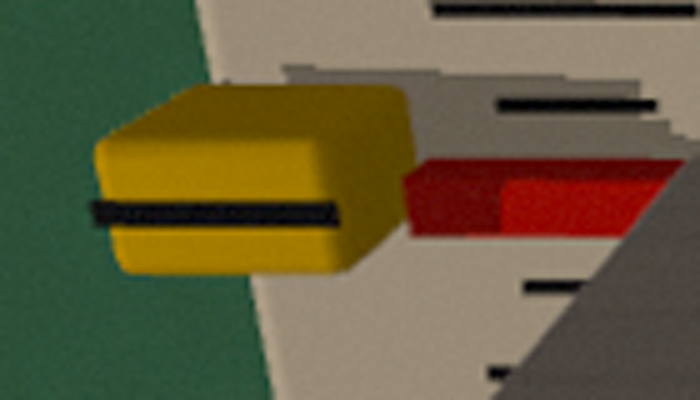

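```bash
python3 -c "
from h import *
sh('w16',102,262.5,145,261.3)"
```

```text
marker [119.55304117  99.95148254] ptr [116.33973643  84.60194307] short 3.2133047477226455
```

Emit:
apply_moves --pt "0 0 0 0 0 0 -1" --pt "0 0 0 0 0 0 -1" --pt "0 0 0 0.1 0 0 -1" --pt "0 0 0 0.1 0 0 -1" --pt "0.8 -1 0 0.1 0 0 -1" --pt "0.8 -1 0 0 0 0 -1" --pt "0.6 -1 0 0 0 0 -1" --pt "0 0 0 0 0 0 -1"

```text
t: 19.95
eef_pos: [0.5597, -0.0515, 0.0477]
tool_rot: [-0.001, 0.777, -0.629, -0.002]
contact_force: [-4.0, -0.3, -3.2]
gripper_width: 1.002
```

```bash
python3 -c "
from h import *
rep('w17')
crop('w17',60,200,220,300,5)
meas2('w17')
"
```

```text
t 19.95 board [105.4   3. ] z 47.7 Fboard [-4.   0.5 -3.2] yawerr 0.14 tilt [ 0.21 -0.07] w 1.0015962590306027
P 150 [98, 87, 86, 84, 86, 90, 98, 96, 98, 96, 97, 96, 97, 97, 95, 96, 106, 139, 149, 145, 147, 146, 148, 148, 147, 146, 145, 147, 147, 146]
M 92 [162, 162, 148, 70, 6, 19, 15, 8, 88, 164, 162, 160, 160, 160, 159, 159, 154, 131, 36, 42, 44, 41, 39, 42, 41, 41, 40, 45]
```

View pics/w17c.png

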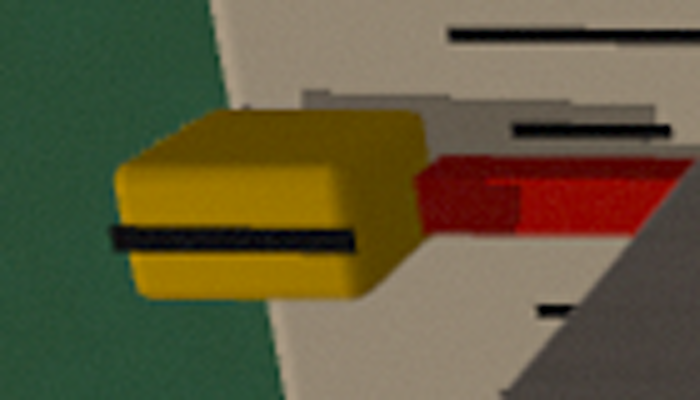

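View pics/w17.png

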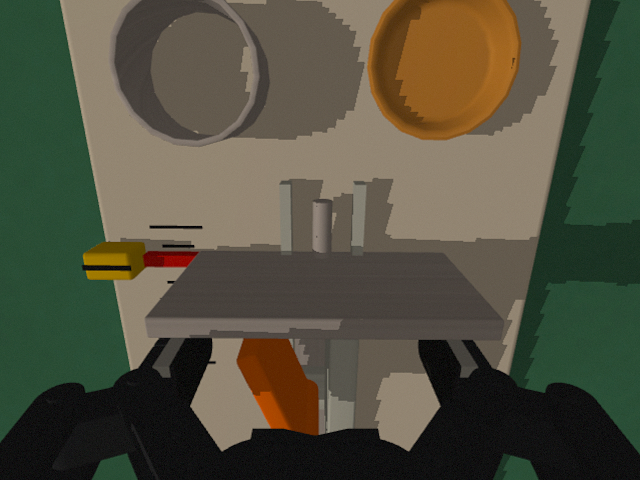

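```bash
python3 -c "
from h import *
sh('w17',92,267.5,150,261.0)"
```

```text
marker [119.55104855 106.29892942] ptr [119.12707665  83.30056885] short 0.42397189853772943
```

Emit:
apply_moves --pt "1.5 -0.3 0 0 0.1 0 -1" --pt "1.3 -0.2 0 0 0.1 0.1 -1" --pt "0.3 0 0 0 0 0 -1" --pt "0 0 0 0 0 0 -1" --pt "0 0 0 0 0 0 -1" --pt "0 0 0 0 0 0 -1" --pt "0 0 0 0 0 0 -1" --pt "0 0 0 0 0 0 -1"

```text
t: 21.0
eef_pos: [0.5604, -0.0533, 0.0477]
tool_rot: [0.0, 0.777, -0.629, -0.001]
contact_force: [-5.4, 2.0, -2.0]
gripper_width: 1.0
```

```bash
python3 -c "
from h import *
rep('w18')
meas2('w18')
im=cv2.imread('pics/w18.png');print(im[256:278,150,1].tolist())
"
```

```text
t 21.0 board [105.7   1.1] z 47.7 Fboard [-4.9  3.1 -2. ] yawerr 0.06 tilt [ 0.09 -0.09] w 0.9996580328454485
P 150 [99, 94, 85, 84, 82, 86, 97, 97, 98, 98, 98, 96, 97, 93, 98, 92, 97, 121, 150, 148, 145, 147, 147, 148, 148, 146, 147, 143, 148, 147]
M 92 [158, 162, 163, 150, 70, 14, 15, 17, 8, 87, 167, 161, 161, 158, 160, 159, 162, 152, 128, 34, 41, 44, 45, 41, 43, 42, 39, 44]
[10, 7, 8, 9, 11, 3, 12, 0, 9, 0, 16, 81, 140, 134, 133, 134, 135, 136, 135, 132, 136, 129]
```

```bash
python3 -c "
from h import *
sh('w18',92,268.5,150,261.3)"
```

```text
marker [119.55178573 104.34287929] ptr [119.41138767  81.30860714] short 0.14039806211262373
```

Emit:
apply_moves --pt "0 0 0 0 0 0 1" --pt "0 0.1 0 0 0 0 1" --pt "0 0.1 0 0 0 0 1" --pt "0 0.1 0 0 0 0 1" --pt "0 0 0 0 0 0 1" --pt "0 0 0 0 0 0 1" --pt "0 0 0 0 0 0 1" --pt "0 0 0 0 0 0 1" --grip_force 35

```text
t: 22.05
eef_pos: [0.5631, -0.0545, 0.0509]
tool_rot: [-0.001, 0.776, -0.631, 0.001]
contact_force: [-5.1, 0.8, -1.4]
gripper_width: 0.261
```

```bash
python3 -c "
from h import *
rep('w19')
crop('w19',60,200,220,300,5)
meas2('w19')
im=cv2.imread('pics/w19.png');print(im[256:278,150,1].tolist())
"
```

```text
t 22.05 board [108.1  -0.6] z 50.9 Fboard [-4.8  1.8 -1.4] yawerr -0.18 tilt [-0.03  0.22] w 0.261305143408381
P 150 [100, 87, 88, 91, 92, 101, 101, 104, 101, 102, 102, 99, 103, 104, 101, 104, 98, 74, 96, 141, 157, 154, 155, 153, 155, 154, 155, 154, 152, 154]
M 92 [168, 164, 165, 166, 167, 168, 163, 115, 9, 12, 21, 12, 91, 173, 167, 166, 166, 168, 166, 167, 153, 108, 39, 43, 46, 44, 43, 46]
[6, 12, 11, 12, 15, 0, 11, 16, 8, 20, 48, 73, 88, 129, 143, 142, 142, 140, 141, 139, 140, 140]
```

View pics/w19.png

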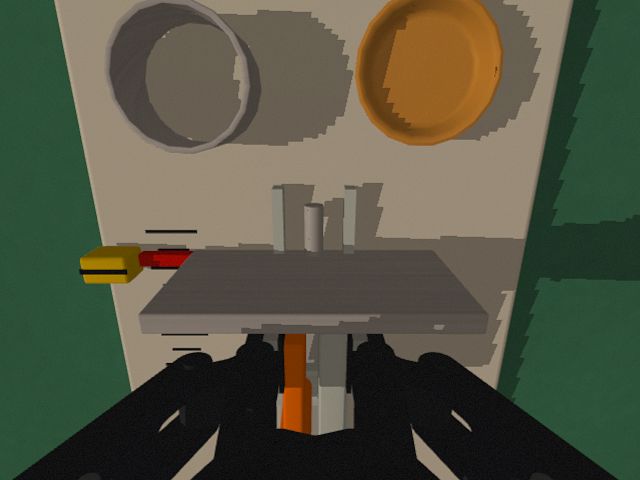

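View pics/w19c.png

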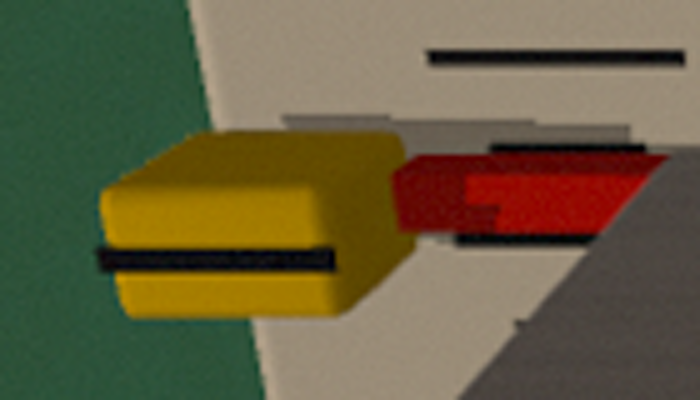

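```bash
python3 -c "
from h import *
sh('w19',92,271.5,150,260.3);sh('w19',92,271.5,142,260.3)"
```

```text
marker [119.59315805 104.84944019] ptr [121.54173368  80.88479464] short -1.9485756235114309
marker [119.59315805 104.84944019] ptr [121.55515279  84.85056605] short -1.9619947343138762
```

Emit:
apply_moves --pt "0 1 0 0 0 0 1" --pt "0 0.9 0 0 0 0 1" --pt "0 0 0 0 0 0 1" --pt "0 0 0 0 0 0 1" --pt "0 0 0 0 0 0 1" --pt "0 0 0 0 0 0 1" --pt "0 0 0 0 0 0 1" --pt "0 0 0 0 0 0 1"

```text
t: 23.1
eef_pos: [0.5611, -0.0549, 0.0509]
tool_rot: [-0.001, 0.776, -0.631, 0.001]
contact_force: [-5.0, 1.5, -1.5]
gripper_width: 0.261
```

```bash
python3 -c "
from h import *
rep('w20')
crop('w20',60,200,220,300,5)
meas2('w20',145)
im=cv2.imread('pics/w20.png');print(im[256:278,145,1].tolist())
"
```

```text
t 23.1 board [106.   -0.6] z 50.9 Fboard [-4.6  2.5 -1.5] yawerr -0.18 tilt [-0.03  0.22] w 0.2612109532452118
P 145 [100, 85, 88, 88, 90, 98, 100, 103, 102, 101, 102, 101, 100, 101, 100, 103, 126, 156, 152, 153, 150, 151, 152, 153, 152, 154, 152, 155, 150, 153]
M 92 [165, 170, 158, 74, 14, 20, 15, 5, 92, 176, 166, 167, 164, 164, 166, 166, 156, 133, 36, 47, 41, 44, 46, 41, 47, 43, 44, 45]
[0, 12, 11, 11, 15, 6, 8, 11, 2, 20, 83, 147, 138, 140, 137, 138, 137, 138, 138, 141, 139, 140]
```

View pics/w20c.png

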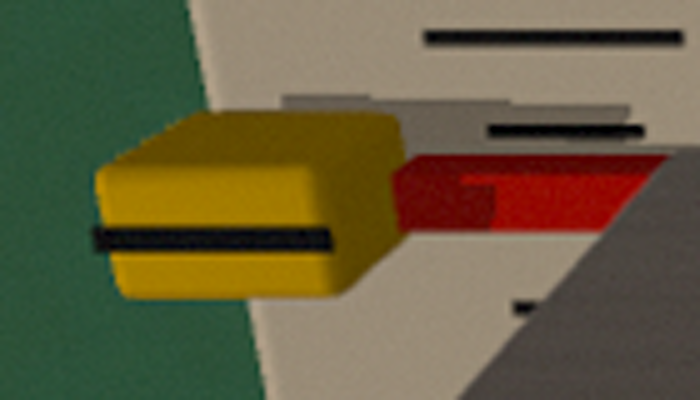

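```bash
python3 -c "
from h import *
sh('w20',92,267.5,145,260.3)"
```

```text
marker [119.57040122 104.44601245] ptr [119.46677906  83.37060002] short 0.10362215820484266
```

Emit:
apply_moves --pt "0 -0.1 0 0 0 0 1" --pt "0 0 0 0 0 0 1" --pt "0 0 0 0 0 0 1" --pt "0 0 0 0 0 0 1" --pt "0 0 0 0 0 0 1" --pt "0 0 0 0 0 0 1" --pt "0 0 0 0 0 0 1" --pt "0 0 0 0 0 0 1"

```text
t: 24.15
eef_pos: [0.5611, -0.0549, 0.0509]
tool_rot: [-0.001, 0.776, -0.631, 0.001]
contact_force: [-5.4, 1.0, -1.2]
gripper_width: 0.262
```

```bash
python3 -c "
from h import *
rep('w21')
crop('w21',60,200,220,300,5)
meas2('w21',145)
im=cv2.imread('pics/w21.png');print(im[256:278,145,1].tolist())
sh('w21',92,267.5,145,260.3)
"
```

```text
t 24.15 board [106.   -0.6] z 50.9 Fboard [-5.   2.1 -1.2] yawerr -0.18 tilt [-0.03  0.21] w 0.2618201618965478
P 145 [102, 90, 89, 89, 89, 98, 101, 99, 103, 101, 101, 99, 99, 101, 101, 106, 129, 156, 152, 155, 155, 152, 153, 154, 155, 151, 153, 152, 153, 152]
M 92 [167, 168, 155, 77, 17, 13, 18, 16, 88, 172, 166, 167, 165, 166, 166, 166, 157, 132, 36, 44, 45, 41, 44, 45, 47, 42, 45, 43]
[10, 6, 10, 11, 7, 6, 4, 11, 6, 24, 87, 146, 137, 140, 141, 139, 140, 140, 140, 137, 140, 138]
marker [119.57665951 104.44373086] ptr [119.47061304  83.36870781] short 0.10604647585520866
```

View pics/w21.png

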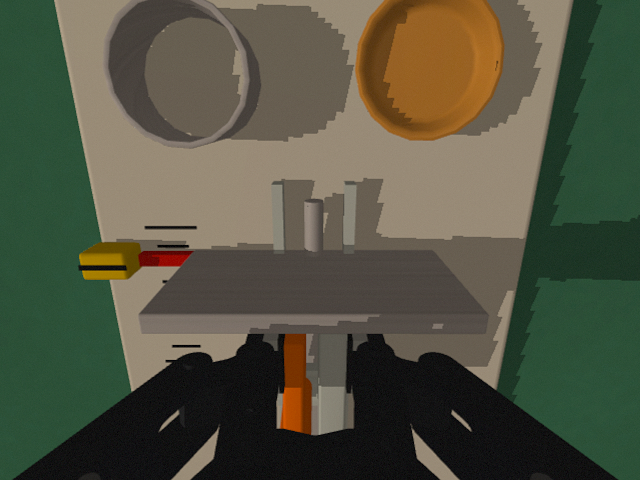

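The pointer is steady on the mark (within about 0.1 mm). The lever lies parallel to the fin and is pinched, and the shell and cutter haven't moved, so I'm handing in.

```bash
python3 -c "
from station import bot
print(bot.hand_in())"
```

```text
the job is handed in; nothing more can be done
None
```

The stop is on the mark with the lever pinched closed, and the job was handed in at about 24 s. The mark was briefly lost while the lever was closing, by about 2 mm, so that part was not done as asked.

**What I did:** With the fingers open on either side of the fin and lever, I pushed the plate out about 86 mm and held the pointer on the mark with the lever open. I then closed lever and fin together with a 35 N grip.

**Last checks:**
- **Pointer:** about 0.1 mm from the marker line in the last two wrist pictures, 1 s apart, with the tool standing still.
- **Lever:** it looks parallel to the fin. The gripper opening is steady at 0.26, about 22 mm, which is slightly under the 24 mm expected for fin and closed lever.
- **Forces:** about 5 N from the stop's spring. The highest I saw was 7.8 N vertical, in the second attempt.
- **Other things:** the tart shell and ring cutter look undisturbed. I did not look at the cream tart or tub again; the arm's path passed well above them.

**What did not go cleanly:**
- **First two closing attempts:** the moving fingers carried the stop about 2.5 and 3 mm past the mark. Both times I reopened the lever, set the mark again and held it there. While fixing the second attempt I also let the stop fall about 3 mm short for a moment.
- **Final closing:** starting from 0.14 mm off the mark, the stop drifted about 2 mm outwards. I brought it back with the lever already pinched shut.
- **Marker position:** the one top-camera check during the first hold read about 0.5 mm short, where the wrist camera read about 0.3 mm. I took the wrist reading and nudged the stop out by it.

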